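# Clamp a cork-faced bench block under the lever press and hold it down

## Robot

A 6-joint arm with a two-finger parallel gripper is mounted at the origin on the work surface; the furniture and walls round the work are solid. World frame = base frame: x ahead of the robot, y to its left, z up, the work surface at z = 0. Lengths are in m, angles in rad, forces in N, time in s.
With the tool pointing down it reaches from about 0.275 to 0.825 m from the base axis. Payload 5.2 kg.
Tool frame: the origin (TCP) lies at the very end of the fingers, on their centre line; the grasp point (between the pads) lies 19 mm behind it; z points along the fingers, y is the line along which they close (so a half turn about z gives the same grasp; the last joint's range is limited). The gripper opens to 93 mm and grips with 3 to 60 N. Pads are 15 mm wide; open, the fingers measure 128 mm over their backs; the gripper's body (75 mm by 188 mm) begins 65 mm behind the grasp point.
Start: joints at [1.051, 0.259, 1.535, -0, 1.348, -0.203], TCP at [0.171, 0.523, 0.219] pointing down, gripper open.
Joint ranges: [-3.14, 3.14], [-0.91, 2.08], [0.19, 2.58], [-1.22, 4.36], [0.22, 2.71], [-3.12, 3.12]. Speed limits (rad/s): [2.57, 2.57, 3.14, 3.14, 3.14, 3.14].

## Interface

Orientations are given as a unit quaternion [x, y, z, w].
In Python, from plant import arm, vision, finish_job, spotter gives the robot as it stands. The module is installed in compiled form; this text tells all that it offers.
- The arm moves only by the tool play_rows, never from a script. Its argument "increments" is a list that holds one entry, the list of rows, each a list of 5 numbers: the shift along the tool's x, y, z in mm, then the turn about the tool's z in rad, then the finger opening in mm, from 0 to 93. In form: [[[tx, ty, tz, yaw, grip], ...]]. A call has exactly 10 rows; each row shifts and turns the commanded pose from where the row before left it, along the tool's axes as they then stand; what a row does not reach is not made up. A row lasts 1/10 s, in which the tool goes at most 50 mm and 8.59 degrees, less where a joint would pass 70% of its speed; a pose out of reach is approached as far as the arm can. A call is refused whole if a number of a shift passes 50 or a number of a turn 0.15, either way. A call with a gripper value outside its range is refused whole. The fingers move at their own pace and stop on an object; "grip_force" is the grip in N (left out, the last holds). Time passes only in rows, so rows that do not move let the fingers close, or fill a call up. It gives the time, the measured TCP pose, the force, the opening and the grip force at its end, in the units of the state.
- arm.get_obs(): the state, without advancing time (a new reading comes with each control period).
- vision.snapshot(name): name is "scene" or "top" or "wrist"; returns (picture, depth): 384x512x3 uint8, red, green, blue; 384x512 float32, m along the optical axis (not along the pixel's ray), 0 where there is no reading.
- vision.calibration(name): a dict with "fx", "fy", "cx", "cy" (pixels), "pose" (4x4, takes a point from camera to world coordinates). Camera axes: x right, y down, z forward; pixel columns grow to the right and rows downward; lengths in m; the calibration is good to about 2 mm. A picture is of the moment at which its call begins: read the wrist's pose just before it. calibration takes no time and is no camera call; for the wrist camera it gives the pose at the moment of the call.
- finish_job(): hands the job in; it is judged then, once.
Trained networks look in the newest picture that a camera, given by its name, has taken for a name from the list of things; names that differ only in an ending like _2 or _b are one class to them, and where a whole thing is asked for, a point or a joint stands for the part that bears it (a point fixed in the world has none). Each returns a list of dicts, best first, with "score" (0 to 1); they miss things now and then, are a little off and sometimes report something else, mostly with a low value. They report only what shows in the picture. A call takes as long as a camera call.
- spotter.masks_of(target, camera): "pixels" (384x512 bool, what is visible of it).
- spotter.tip_of(target, camera): "xyz" ([x, y, z] in m, in world coordinates, good to about 4 mm: a listed point, or the origin of a listed thing).
The state is a dict: "clock": time; "joints": joint angles; "dq": joint speeds; "tau": joint torques, N m; "eef_pos": TCP position; "tool_rot": TCP orientation; "wrist_force": force on the tool from outside, world axes, zero at the start; "torque": the same for the moment, N m; "finger_gap": finger opening in m; "finger_force": force on a finger pad.
Only numpy, scipy, OpenCV 4.12 (cv2) and the standard library are available. Lean on these libraries where they do the work, as an engineer would, in place of code of your own. Each camera call takes 0.05 s, during which the arm holds its last target. There are 200 camera calls.

## Task

The cork facing on the wooden bench block has just been glued and has to be held under the lever press while the glue grabs. Loosen the black clamp knob on the sliding table, run the table in under the ram until it meets its stop and tighten the knob again; then pull the press lever down until the red ring on the sprung foot's shank is half swallowed by the sleeve above it (foot pushed in 6 mm) and finish while still holding the lever there. Never drive the foot right in, which would crush the cork, and leave the glue tin, pliers and pads beside the press alone.

Things in the scene. Friction and masses are not known exactly. Their poses are not given: they have to be found in the camera images.
- press: Green cast lever press bolted to the bench. Origin: underside of its base, straight below the ram axis. Its x points from the front (lever grip side) to the column at the back, y along the two rails towards the loading end, z up. Base 22 mm high: x -87..65, y -96..280 mm, with a lobe under the column back to x 147 mm (y +-60 mm); column and head behind and above the ram: head x -29..104, y +-28, z 161..231 mm, ram top 276 mm high.
- work_table (a joint): Aluminium table that slides along the rails with the work and the knob on it. 0 = out at the loading end (as it starts), 0.085 m = in against its stop, with the work centred under the foot; it grows as the table moves along the press's -y. It starts clamped; clamped it resists over 50 N, loosened it moves with 1 to 3 N. Its top is 40 mm above the bench. Table and knob may be moved together by the knob.
- clamp_knob (a joint): Clamp knob of the table (upright screw). 0 = tight against its end (it starts within 0.08 rad of that), 1.4 rad = fully loosened; it grows counter-clockwise seen from above. The table is free above about 0.75 rad and clamped the harder the nearer the knob is to 0. Turning takes 0.03 to 0.1 N m, and it stays where it is left.
- knob_grip (a point): Centre of the knob's black bar grip (50 mm long, 13 mm thick, 30 mm high), on the screw axis, 71 mm above the bench; the bar spans 56 to 86 mm above the bench, below it is only the thin screw (12 mm) and a flat washer up to 46 mm. The point's x lies along the bar and turns with it. It sits 148 mm along the press's y from the centre of the work.
- press_lever (a joint): Lever of the press. 0 = raised at rest (35 degrees above level), grows as it is pulled down, level at 0.62, lower end 0.95 rad. A return spring lifts it again when let go. It drives the ram down 31 mm per radian; the foot meets the cork at about 0.45 rad and the foot is pushed in 6 mm at about 0.64 rad. At the grip it takes about 3 to 5 N until the foot meets the cork and about 8 or 9 N where it is to be held.
- lever_grip (a point): Middle of the lever's black round handle (25 mm thick, 90 mm long), 140 mm from the lever's pivot, about 271 mm above the bench at rest and 190 mm when level. The point's x points along the lever to the pivot, its y along the press's y; it swings with the lever.
- lever_hinge (a point): The lever's pivot, on the right side of the head, 190 mm above the bench; axis along the press's y.
- press_foot (a joint): How far the sprung pressure foot is pushed into the ram's sleeve: 0 = fully out, 0.012 m = right in. Spring about 2.8 N per mm. A red ring on the bright shank, 4 mm high, begins to enter the sleeve at 0.004 and is gone at 0.008; wanted 0.006.
- foot_face (a point): Centre of the underside of the foot plate (86 x 38 mm), 95 mm above the bench at rest; moves straight down with the ram.
- cork_centre (a point): Centre of the brown cork sheet (50 x 100 x 9 mm) lying on the block, its top 81 mm above the bench.
- block_centre (a point): Centre of the wooden bench block (55 x 110 x 32 mm), loose in the table's shallow steel nest, long side along the press's x; bottom 40 mm above the bench.
- glue_tin: Dark green glue tin, 66 mm wide, 60 mm high, bystander.
- nose_pliers: Blue-handled long-nose pliers, 152 mm long, bystander.
- pad_stack: Small stack of round leather pads, 35 mm wide, 23 mm high, bystander.

How it is judged:
On the way, in this order (a step that is already met when the one before it is completed fails the run):
1. the clamp knob is loosened (value of joint clamp_knob above 0.75 rad), for 0.1 s.
2. the table is run in to its stop (value of joint work_table above 0.0825 m), for 0.2 s.
3. the clamp knob is tightened with the table at its stop (value of joint clamp_knob below 0.2 rad and value of joint work_table above 0.0825 m), for 0.2 s.
At the end, for the whole second after the job is handed in: Through the last second the lever is held so that the foot is pushed in 3.8 to 8.2 mm (red ring partly in the sleeve), the table is within 2.5 mm of its stop, the knob is within 0.2 rad of tight, and the cork lies on the block (within 6 mm) and under the foot (within 8 mm of its centre) (all of step 3 and value of joint press_foot between 0.0038 and 0.0082 m and horizontal distance between cork_centre and foot_face below 0.008 m and horizontal distance between cork_centre and block_centre below 0.006 m); the arm keeps its last pose, push and grip.
It fails at once if the foot is driven in more than 10.5 mm (cork crushed) (value of joint press_foot above 0.0105 m).
It fails at once if the glue tin, the pliers or the pad stack is moved more than 30 mm (distance of any of glue_tin, nose_pliers, pad_stack from where it was at the start of the episode above 0.03 m).
It also fails if it takes over 56 s, if anything falls off the work surface, if the arm or the gripper's body presses on something with over 40 N, if the wrist force passes 120 N, or if a joint passes its speed limit or range.

## Working session

There is one attempt and no reset: what is moved stays moved. The work goes in short steps, Python scripts to look and compute and a tool call to move; the robot and the scene stay as the last step left them, time stands still between calls to the robot, and variables do not carry over. Pictures are saved under pics/ and viewed, at most 10 in all, crops included, and the job is handed in when it is done.

Besides the shell and the picture viewer there is one more tool, called in YAML: its name, and indented under it one key for each argument. play_rows: Moves the arm, as the interface text tells. Its arguments: {"type":"object","properties":{"increments":{"type":"array","items":{"type":"array","items":{"type":"array","items":{"type":"number"}}}},"grip_force":{"type":"number"}},"required":["increments"]}

```bash
mkdir -p pics
python3 - <<'E'
from plant import arm, vision, spotter
import cv2, numpy as np
o=arm.get_obs()
for k in ("clock","eef_pos","tool_rot","wrist_force","finger_gap"): print(k,np.round(o[k],4))
ims=[]
for c in ("scene","top"):
    p,d=vision.snapshot(c); ims.append(p)
    for t in ("knob_grip","lever_grip","lever_hinge","foot_face","cork_centre","block_centre","press","glue_tin","nose_pliers","pad_stack"):
        r=spotter.tip_of(t,c)
        print(c,t,[(np.round(q["xyz"],3).tolist(),round(q["score"],2)) for q in r[:2]])
    cv2.imwrite(f"pics/{c}0.png",p[:,:,::-1])
cv2.imwrite("pics/both.png",cv2.resize(np.vstack(ims),(800,600*2))[:, :, ::-1][:1200])
E
```

```text
clock 0.0
eef_pos [0.171  0.5222 0.2178]
tool_rot [ 1.577e-01  9.875e-01 -8.000e-04 -3.000e-04]
wrist_force [-0.1959  0.098   0.0737]
finger_gap 0.0928
scene knob_grip [([0.575, 0.22, 0.068], 0.55)]
scene lever_grip [([0.495, -0.065, 0.271], 0.54)]
scene lever_hinge [([0.611, -0.064, 0.191], 0.85)]
scene foot_face []
scene cork_centre [([0.588, 0.075, 0.079], 0.95)]
scene block_centre [([0.588, 0.076, 0.057], 0.83), ([0.586, 0.074, 0.078], 0.49)]
scene press [([0.591, -0.01, -0.002], 0.67)]
scene glue_tin [([0.45, -0.322, -0.002], 0.61)]
scene nose_pliers [([0.572, -0.317, -0.0], 0.68)]
scene pad_stack [([0.498, -0.248, -0.003], 0.67)]
top knob_grip [([0.5, -0.067, 0.268], 0.62), ([0.575, 0.226, 0.07], 0.5)]
top lever_grip [([0.505, -0.067, 0.267], 0.65), ([0.576, 0.224, 0.07], 0.2)]
top lever_hinge [([0.614, -0.062, 0.192], 0.97)]
top foot_face [([0.589, -0.009, 0.096], 0.4)]
top cork_centre [([0.582, 0.075, 0.079], 0.82)]
top block_centre [([0.586, 0.074, 0.057], 0.43)]
top press [([0.591, -0.01, -0.003], 0.56)]
top glue_tin [([0.453, -0.316, 0.001], 0.71)]
top nose_pliers [([0.577, -0.308, -0.001], 0.83)]
top pad_stack [([0.499, -0.246, -0.004], 0.52), ([0.578, 0.222, 0.07], 0.29)]
```

View pics/scene0.png

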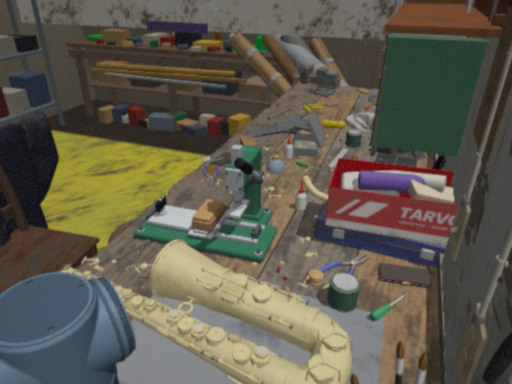

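View pics/top0.png

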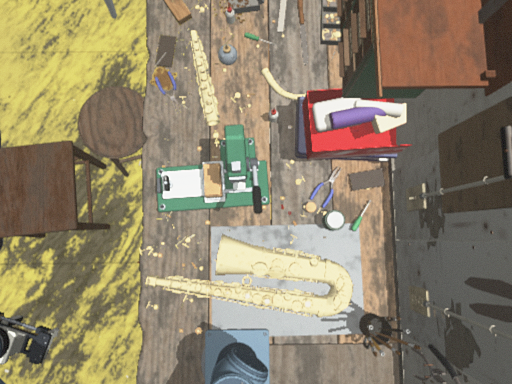

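The scene view shows the green press at about (230,200), its knob at (160,205) and the work at (208,213). In the top view the knob is at (167,184), the cork at (212,181) and the lever grip at (258,192). The tin, pliers and pads are to the right, near (320,200). Next I'll get the press yaw and the bar direction from depth.

```bash
cat > h.py <<'E'
from plant import arm, vision, spotter, finish_job
import numpy as np, cv2
from scipy.spatial.transform import Rotation as R
def cloud(c):
    k=vision.calibration(c); p,d=vision.snapshot(c)
    v,u=np.mgrid[:384,:512]
    X=np.stack([(u-k["cx"])/k["fx"]*d,(v-k["cy"])/k["fy"]*d,d],-1)
    return p,d,X@np.array(k["pose"])[:3,:3].T+np.array(k["pose"])[:3,3]
def sel(X,d,c,r,z0,z1):
    return X[(d>0)&(np.hypot(X[...,0]-c[0],X[...,1]-c[1])<r)&(X[...,2]>z0)&(X[...,2]<z1)]
def st():
    o=arm.get_obs(); print(round(o["clock"],2),"pos",np.round(o["eef_pos"],4),"xdir deg",np.round(np.degrees(np.arctan2(*R.from_quat(o["tool_rot"]).as_matrix()[[1,0],[0,0]])),2),"F",np.round(o["wrist_force"],1),"T",np.round(o["torque"],2),"gap",round(float(o["finger_gap"]),4),"ff",np.round(o["finger_force"],1),"q",np.round(o["joints"],3)); return o
def rect(P):
    (c,s,a)=cv2.minAreaRect((P[:,:2]*1000).astype(np.float32)); b=cv2.boxPoints((c,s,a)); e=[b[1]-b[0],b[2]-b[1]]; e=max(e,key=np.linalg.norm)
    return len(P),np.round(c,1),np.round(s,1),"long dir deg",round(float(np.degrees(np.arctan2(e[1],e[0])))%180,1)
E
python3 - <<'E'
from h import *
p,d,X=cloud("top")
P=sel(X,d,(0.576,0.223),0.04,0.06,0.1); print("knob",rect(P),P.mean(0))
P=sel(X,d,(0.585,0.075),0.08,0.075,0.09); print("cork",rect(P))
P=sel(X,d,(0.5,-0.067),0.08,0.2,0.3); print("lever",rect(P),P.mean(0))
for c in ("top",):
  k=vision.calibration(c); print(k["fx"],np.round(k["pose"],3).tolist())
cv2.imwrite("pics/crop1.png",cv2.resize(p[120:230,140:290],(750,550),interpolation=cv2.INTER_CUBIC)[:,:,::-1])
st()
E
```

```text
knob (84, array([574.7, 222.1]), array([48.2, 12.9]), 'long dir deg', 5.0) [0.57395929 0.22061215 0.08087795]
cork (492, array([584.6,  76.4]), array([103.5,  51.7]), 'long dir deg', 3.0)
lever (297, array([520.6, -61.7]), array([116.4,  50.7]), 'long dir deg', 22.5) [ 0.51753365 -0.06156191  0.26635512]
367.7543691564848 [[-0.01, -0.993, 0.122, 0.398], [-1.0, 0.009, -0.007, -0.057], [0.006, -0.122, -0.993, 1.245], [0.0, 0.0, 0.0, 1.0]]
1.15 pos [0.1713 0.5227 0.2187] xdir deg 161.85 F [-0.6 -0.   0.1] T [-0.03 -0.01 -0.04] gap 0.0928 ff 0.0 q [ 1.051  0.259  1.535 -0.     1.348 -0.203]
```

View pics/crop1.png

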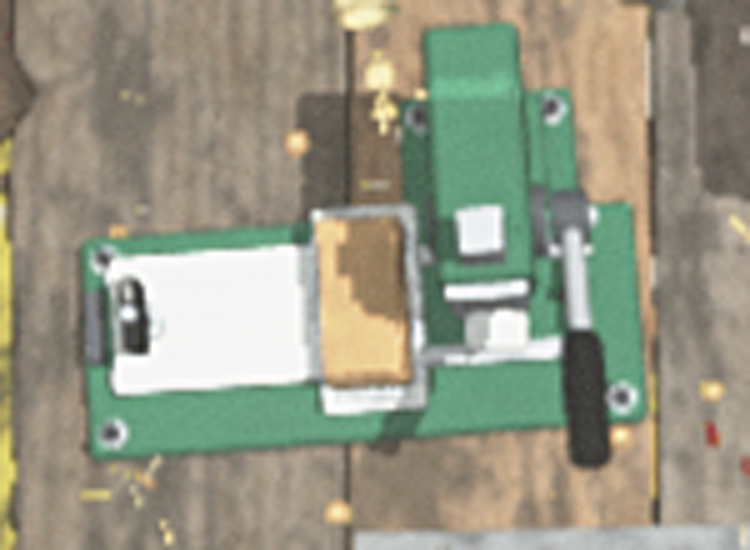

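The bar lies at about 5° in world yaw, centred at (0.575, 0.223). The press yaw is about 3–4°. The path above the bench looks clear, so I'll start moving.

play_rows:
  increments:
    - [[-35, -11, 0, 0, 60], [-35, -11, 0, 0, 60], [-35, -11, 0, 0, 60], [-35, -11, 0, 0, 60], [-35, -11, 0, 0, 60], [-35, -11, 0, 0, 60], [-35, -11, 0, 0, 60], [-35, -11, 0, 0, 60], [0, 0, 0, -0.14, 60], [0, 0, 0, -0.14, 60]]

```text
clock: 2.15
eef_pos: [0.4111, 0.3508, 0.2185]
tool_rot: [0.017, 1.0, -0.0, -0.0]
wrist_force: [-1.3, -0.2, -0.2]
finger_gap: 0.0603
finger_force: 0.0
```

```bash
cat >> h.py <<'E'
def to(goal,xdeg):
    "tool-axis shift (after the turn) in mm to reach goal, and the yaw to get tool x to xdeg"
    o=st(); M=R.from_quat(o["tool_rot"]).as_matrix(); a=np.degrees(np.arctan2(M[1,0],M[0,0]))
    dy=-np.radians((xdeg-a+180)%360-180); print("yaw",round(dy,3))
    c,s=np.cos(np.radians(xdeg)),np.sin(np.radians(xdeg)); N=np.array([[c,s,0],[s,-c,0],[0,0,-1]]).T
    dw=np.array(goal)-o["eef_pos"]; print("shift now-frame",np.round(M.T@dw*1000,1),"turned frame",np.round(N.T@dw*1000,1))
E
python3 -c "
from h import *
to((0.555,0.223,0.17),185)"
```

```text
2.15 pos [0.4111 0.3508 0.2185] xdir deg 178.06 F [-1.3 -0.2 -0.2] T [0.02 0.01 0.01] gap 0.0603 ff 0.0 q [ 0.5    0.242  1.558 -0.     1.342 -1.037]
yaw -0.121
shift now-frame [-148.1 -122.9   48.5] turned frame [-132.2 -139.8   48.5]
```

play_rows:
  increments:
    - [[0, 0, 0, -0.12, 60], [-22, -20, 7, 0, 60], [-22, -20, 7, 0, 60], [-22, -20, 7, 0, 60], [-22, -20, 7, 0, 60], [-22, -20, 7, 0, 60], [-22, -20, 7, 0, 60], [-20, -20, 6, 0, 60], [0, 0, 0, 0, 60], [0, 0, 0, 0, 60]]

```text
clock: 3.15
eef_pos: [0.573, 0.2245, 0.1702]
tool_rot: [-0.041, 0.999, 0.0, -0.001]
wrist_force: [-0.5, 0.2, 0.2]
finger_gap: 0.0594
finger_force: 0.0
```

Run:
```python
from h import *
st()
p,d,X=cloud("wrist")
P=sel(X,d,(0.576,0.223),0.045,0.06,0.1); print("knob",rect(P),P.mean(0),P.max(0))
print([(np.round(q["xyz"],4),q["score"]) for q in spotter.tip_of("knob_grip","wrist")][:2])
P=sel(X,d,(0.585,0.075),0.08,0.075,0.09); print("cork",len(P) and rect(P))
to((0.575,0.223,0.055),185)
cv2.imwrite("pics/w1.png",p[:,:,::-1])
```

```text
3.15 pos [0.573  0.2245 0.1702] xdir deg -175.31 F [-0.5  0.2  0.2] T [ 0.    0.08 -0.04] gap 0.0594 ff 0.0 q [ 0.192  0.41   1.439  0.     1.294 -1.46 ]
knob (799, array([573.8, 222.1]), array([49.8, 12.6]), 'long dir deg', 4.5) [0.57113013 0.22214479 0.08467624] [0.59850472 0.23014083 0.08843052]
[(array([0.5733, 0.2184, 0.0721]), 0.82)]
cork (5329, array([575.4,  76.5]), array([83.1, 51.1]), 'long dir deg', 2.9)
3.25 pos [0.5725 0.2255 0.1708] xdir deg -175.21 F [-0.  -0.4 -0. ] T [ 0.04 -0.03  0.01] gap 0.0601 ff 0.0 q [ 0.194  0.408  1.44   0.     1.294 -1.461]
yaw -0.004
shift now-frame [ -2.3  -2.8 115.8] turned frame [ -2.3  -2.8 115.8]
```

View pics/w1.png

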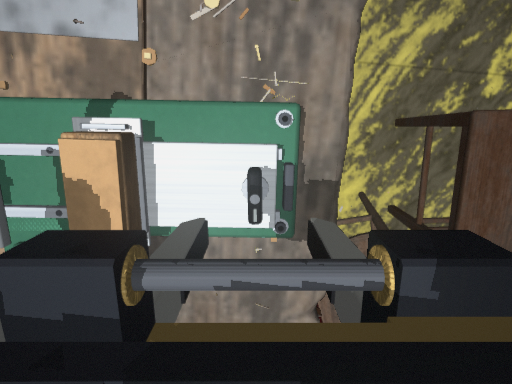

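The wrist view shows the knob bar at (255,195), upright and between the fingers, with the cork block at (100,185). The wrist depth agrees with the earlier estimate. I'll descend and grip.

play_rows:
  increments:
    - [[-1, -3, 16, 0, 60], [0, 0, 25, 0, 50], [0, 0, 25, 0, 50], [0, 0, 25, 0, 50], [0, 0, 15, 0, 50], [0, 0, 10, 0, 50], [0, 0, 0, 0, 5], [0, 0, 0, 0, 5], [0, 0, 0, 0, 5], [0, 0, 0, 0, 5]]
  grip_force: 30

```text
clock: 4.25
eef_pos: [0.575, 0.2222, 0.0558]
tool_rot: [-0.042, 0.999, 0.0, 0.001]
wrist_force: [0.2, -1.0, 0.1]
finger_gap: 0.0223
finger_force: 0.0
```

play_rows:
  increments:
    - [[0, 0, 0, 0, 5], [0, 0, 0, 0, 5], [0, 0, 0, -0.05, 5], [0, 0, 0, -0.12, 5], [0, 0, 0, -0.14, 5], [0, 0, 0, -0.14, 5], [0, 0, 0, -0.14, 5], [0, 0, 0, -0.14, 5], [0, 0, 0, -0.14, 5], [0, 0, 0, -0.14, 5]]

```text
clock: 5.25
eef_pos: [0.5748, 0.2219, 0.0552]
tool_rot: [-0.522, 0.853, -0.0, 0.0]
wrist_force: [0.6, 0.3, 2.0]
finger_gap: 0.0127
finger_force: 30.0
```

```bash
python3 -c "
from h import *
st()"
```

```text
5.25 pos [0.5748 0.2219 0.0552] xdir deg -117.05 F [0.6 0.3 2. ] T [ 0.05  0.07 -0.12] gap 0.0127 ff 30.0 q [ 0.188  0.52   1.569 -0.     1.051 -2.482]
```

play_rows:
  increments:
    - [[0, 0, 0, 0, 5], [3, -1.8, 0, 0, 5], [10, -5.9, 0, 0, 5], [10, -5.9, 0, 0, 5], [10, -5.9, 0, 0, 5], [10, -5.9, 0, 0, 5], [10, -5.9, 0, 0, 5], [10, -5.9, 0, 0, 5], [7, -4.1, 0, 0, 5], [0, 0, 0, 0, 5]]

```text
clock: 6.25
eef_pos: [0.58, 0.1384, 0.0552]
tool_rot: [-0.519, 0.855, -0.001, 0.0]
wrist_force: [2.8, -1.1, 4.6]
finger_gap: 0.013
finger_force: 30.0
```

```bash
python3 -c "
from h import *
to((0.5748+0.0051,0.2219-0.0858,0.0552),-117.05)"
```

```text
6.25 pos [0.58   0.1384 0.0552] xdir deg -117.48 F [ 2.8 -1.1  4.6] T [ 0.12 -0.38  0.  ] gap 0.013 ff 30.0 q [ 4.800e-02  4.900e-01  1.623e+00 -2.000e-03  1.027e+00 -2.613e+00]
yaw -0.007
shift now-frame [ 2.1 -1.  -0. ] turned frame [ 2.1 -1.  -0. ]
```

play_rows:
  increments:
    - [[1, -0.5, 0, 0, 5], [1, -0.5, 0, 0, 5], [1, -0.5, 0, 0, 5], [0.5, -0.3, 0, 0, 5], [0, 0, 0, 0, 5], [0, 0, 0, 0, 5], [0, 0, 0, 0, 5], [0, 0, 0, 0, 5], [0, 0, 0, 0, 5], [0, 0, 0, 0, 5]]

```text
clock: 7.25
eef_pos: [0.5801, 0.137, 0.0551]
tool_rot: [-0.52, 0.854, -0.0, 0.001]
wrist_force: [5.1, 2.8, 4.8]
finger_gap: 0.0125
finger_force: 30.0
```

```bash
python3 -c "
from h import *
to((0.5748+0.0051,0.2219-0.0858,0.0552),-117.05)
vision.snapshot('scene')
for t in ('cork_centre','block_centre','knob_grip'): print(t,[(np.round(q['xyz'],3),round(q['score'],2)) for q in spotter.tip_of(t,'scene')][:2])"
```

```text
7.25 pos [0.5801 0.137  0.0551] xdir deg -117.39 F [5.1 2.8 4.8] T [ 0.57 -0.6  -0.02] gap 0.0125 ff 30.0 q [ 0.045  0.489  1.624  0.     1.026 -2.619]
yaw -0.006
shift now-frame [ 0.9 -0.3 -0.1] turned frame [ 0.9 -0.3 -0.1]
cork_centre [(array([ 0.589, -0.01 ,  0.076]), 0.59)]
block_centre [(array([ 0.59 , -0.01 ,  0.056]), 0.54)]
knob_grip [(array([0.58 , 0.139, 0.072]), 0.49), (array([ 0.592, -0.008,  0.097]), 0.16)]
```

play_rows:
  increments:
    - [[2, -1, 0, 0, 5], [1, -0.5, 0, 0, 5], [0, 0, 0, 0.1, 5], [0, 0, 0, 0.14, 5], [0, 0, 0, 0.14, 5], [0, 0, 0, 0.14, 5], [0, 0, 0, 0.14, 5], [0, 0, 0, 0.14, 5], [0, 0, 0, 0.1, 5], [0, 0, 0, 0.08, 5]]

```text
clock: 8.45
eef_pos: [0.58, 0.1369, 0.0553]
tool_rot: [-0.055, 0.999, 0.002, 0.002]
wrist_force: [5.2, 14.5, 4.0]
finger_gap: 0.0129
finger_force: 30.0
```

```bash
python3 -c "
from h import *
st()"
```

```text
8.45 pos [0.58   0.1369 0.0553] xdir deg -173.74 F [ 5.2 14.5  4. ] T [ 2.14 -0.83  0.05] gap 0.0129 ff 30.0 q [ 0.042  0.488  1.626  0.006  1.024 -1.641]
```

play_rows:
  increments:
    - [[0, 0, 0, 0.03, 5], [0, 0, 0, 0.03, 5], [0, 0, 0, 0.03, 5], [0, 0, 0, 0.02, 5], [0, 0, 0, 0, 5], [0, 0, 0, 0, 5], [0, 0, 0, 0, 5], [0, 0, 0, 0, 5], [0, 0, 0, 0, 5], [0, 0, 0, 0, 5]]

```text
clock: 9.45
eef_pos: [0.5799, 0.1369, 0.0553]
tool_rot: [-0.002, 1.0, 0.002, 0.002]
wrist_force: [5.3, 13.5, 3.9]
finger_gap: 0.0131
finger_force: 31.0
```

```bash
python3 -c "
from h import *
st()"
```

```text
9.45 pos [0.5799 0.1369 0.0553] xdir deg -179.75 F [ 5.3 13.5  3.9] T [ 2.28 -0.81  0.58] gap 0.0131 ff 31.0 q [ 0.042  0.488  1.626  0.005  1.024 -1.536]
```

play_rows:
  increments:
    - [[-1, 2, 0, -0.04, 5], [0, 2, 0, -0.03, 5], [0, 0, 0, 0, 60], [0, 0, 0, 0, 60], [0, 0, 0, 0, 60], [0, 0, -15, 0, 60], [0, 0, -40, 0, 60], [0, 0, -45, 0, 60], [0, 0, -45, 0, 60], [0, 0, -45, 0, 60]]

```text
clock: 10.45
eef_pos: [0.5787, 0.1373, 0.2456]
tool_rot: [-0.036, 0.999, -0.0, -0.001]
wrist_force: [1.1, -0.1, -0.4]
finger_gap: 0.0599
finger_force: 0.0
```

Run:
```python
from h import *
p,d,X=cloud("top")
P=sel(X,d,(0.505,-0.067),0.06,0.22,0.31); print("lever",rect(P),P.min(0),P.max(0),np.median(P,0))
print([(np.round(q["xyz"],4),q["score"]) for q in spotter.tip_of("lever_grip","top")][:2])
print([(np.round(q["xyz"],4),q["score"]) for q in spotter.tip_of("lever_hinge","top")][:2])
to((0.46,0.05,0.34),183.5)
```

```text
lever (279, array([512.6, -64.7]), array([104.2,  23.6]), 'long dir deg', 3.4) [ 0.46055212 -0.07752339  0.22987403] [ 0.56454323 -0.05373955  0.30745367] [ 0.50312829 -0.0646254   0.28075645]
[(array([ 0.5012, -0.0686,  0.2688]), 0.93)]
[(array([0.5841, 0.1387, 0.0678]), 0.65), (array([ 0.6147, -0.0631,  0.1905]), 0.63)]
10.6 pos [0.5811 0.1375 0.2479] xdir deg -175.83 F [-0.2 -0.3 -0.6] T [0.07 0.01 0.01] gap 0.0599 ff 0.0 q [ 0.046  0.323  1.375 -0.     1.438 -1.598]
yaw 0.012
shift now-frame [126.6 -78.5 -92.8] turned frame [126.2 -79.9 -92.1]
```

play_rows:
  increments:
    - [[0, 0, -30, 0.013, 60], [0, 0, -40, 0, 60], [10, -14, -20, 0, 60], [14, -28, 0, 0, 60], [14, -31, 0, 0, 60], [14, -31, 0, 0, 60], [14, -31, 0, 0, 60], [14, -31, 0, 0, 60], [10, -22, 0, 0, 60], [3, -10, 0, 0, 60]]

```text
clock: 11.6
eef_pos: [0.4972, -0.0673, 0.3326]
tool_rot: [-0.029, 1.0, 0.001, -0.002]
wrist_force: [-0.5, -0.1, -0.5]
finger_gap: 0.06
finger_force: 0.0
```

Run:
```python
from h import *
p,d,X=cloud("wrist")
P=sel(X,d,(0.505,-0.067),0.06,0.22,0.31); print("lever",rect(P) if len(P) else 0)
print([(np.round(q["xyz"],4),q["score"]) for q in spotter.tip_of("lever_grip","wrist")][:2])
to((0.4985,-0.0655,0.2515),183.4)
cv2.imwrite("pics/w2.png",p[:,:,::-1])
```

```text
lever (2557, array([511.6, -65.1]), array([105.7,  24.4]), 'long dir deg', 2.8)
[(array([ 0.502 , -0.066 ,  0.2714]), 0.55)]
11.7 pos [ 0.4982 -0.0665  0.3332] xdir deg -176.69 F [ 0.2 -0.1  0.3] T [ 0.02  0.09 -0.  ] gap 0.06 ff 0.0 q [-0.355  0.121  1.431  0.     1.592 -1.984]
yaw -0.002
shift now-frame [-0.6  0.9 81.7] turned frame [-0.4  0.9 81.7]
```

View pics/w2.png

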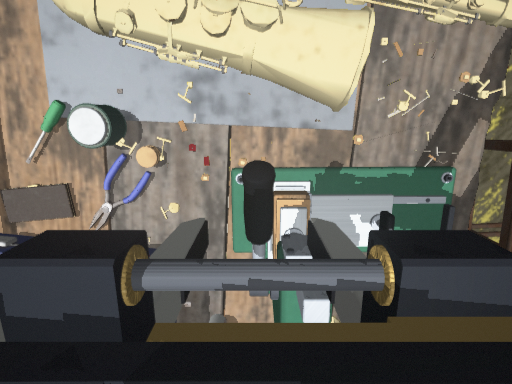

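The handle is at (258,200) in the wrist picture, centred between the fingers, and the tin and pliers are well clear. I'll descend and grip the handle.

play_rows:
  increments:
    - [[0, 1, 16, 0, 60], [0, 0, 22, 0, 60], [0, 0, 22, 0, 60], [0, 0, 16, 0, 60], [0, 0, 6, 0, 60], [0, 0, 0, 0, 15], [0, 0, 0, 0, 15], [0, 0, 0, 0, 15], [0, 0, 0, 0, 15], [0, 0, 0, 0, 15]]
  grip_force: 35

```text
clock: 12.7
eef_pos: [0.4992, -0.066, 0.2534]
tool_rot: [-0.03, 1.0, -0.002, 0.001]
wrist_force: [0.9, -12.4, -2.8]
finger_gap: 0.0247
finger_force: 6.1
```

```bash
python3 -c "
from h import *
st()
t0=np.radians(35)
for v in (0,.1,.2,.3,.4,.45,.5,.55,.6,.64,.68): a=t0-v; print(v,'back',round(140*(np.cos(a)-np.cos(t0)),1),'down',round(140*(np.sin(t0)-np.sin(a)),1))"
```

```text
12.7 pos [ 0.4992 -0.066   0.2534] xdir deg -176.56 F [  0.9 -12.4  -2.8] T [-2.03 -0.05 -0.06] gap 0.0247 ff 6.1 q [-0.352  0.151  1.586 -0.002  1.402 -1.982]
0 back 0.0 down 0.0
0.1 back 7.4 down 11.9
0.2 back 13.7 down 24.4
0.3 back 18.6 down 37.5
0.4 back 22.2 down 51.0
0.45 back 23.5 down 57.9
0.5 back 24.5 down 64.8
0.55 back 25.1 down 71.8
0.6 back 25.3 down 78.8
0.64 back 25.3 down 84.4
0.68 back 25.0 down 90.0
```

play_rows:
  increments:
    - [[0, 0, 0, 0, 15], [0, -1, 0, 0, 15], [0, 0, 0, 0, 15], [0, 0, 0, 0, 15], [0, 0, 0, 0, 15], [0, 0, 0, 0, 15], [0, 0, 0, 0, 15], [0, 0, 0, 0, 15], [0, 0, 0, 0, 15], [0, 0, 0, 0, 15]]

```text
clock: 13.7
eef_pos: [0.4989, -0.0663, 0.2529]
tool_rot: [-0.03, 1.0, -0.001, 0.0]
wrist_force: [-0.4, -5.7, 3.2]
finger_gap: 0.0236
finger_force: 35.0
```

play_rows:
  increments:
    - [[3.8, 0, 5.8, 0, 15], [3.6, 0, 6.1, 0, 15], [3.2, 0, 6.2, 0, 15], [3.1, 0, 6.3, 0, 15], [2.5, 0, 6.5, 0, 15], [2.4, 0, 6.6, 0, 15], [1.9, 0, 6.7, 0, 15], [1.7, 0, 6.8, 0, 15], [0, 0, 0, 0, 15], [0, 0, 0, 0, 15]]

```text
clock: 14.7
eef_pos: [0.477, -0.0677, 0.2021]
tool_rot: [-0.03, 1.0, -0.001, 0.001]
wrist_force: [-1.1, -5.0, 4.0]
finger_gap: 0.0239
finger_force: 35.0
```

```bash
cat >> h.py <<'E'
def lev(c):
    "lever angle from depth of handle, hinge z .190; foot/sleeve detections"
    p,d,X=cloud(c); v=None
    g=[(np.round(q['xyz'],4).tolist(),round(q['score'],2)) for q in spotter.tip_of('lever_grip',c)][:2]
    f=[(np.round(q['xyz'],4).tolist(),round(q['score'],2)) for q in spotter.tip_of('foot_face',c)][:2]
    print(c,'grip',g,'foot',f); return p
E
python3 -c "
from h import *
st(); p=lev('scene'); cv2.imwrite('pics/s2.png',cv2.resize(p[130:230,190:300],(770,700))[:600,:,::-1])"
```

```text
14.7 pos [ 0.477  -0.0677  0.2021] xdir deg -176.56 F [-1.1 -5.   4. ] T [-0.88 -0.06  0.04] gap 0.0239 ff 35.0 q [-3.720e-01  1.470e-01  1.719e+00 -1.000e-03  1.274e+00 -2.003e+00]
scene grip [([0.4738, -0.0678, 0.2179], 0.84)] foot [([0.5923, -0.0077, 0.0836], 0.59)]
```

View pics/s2.png

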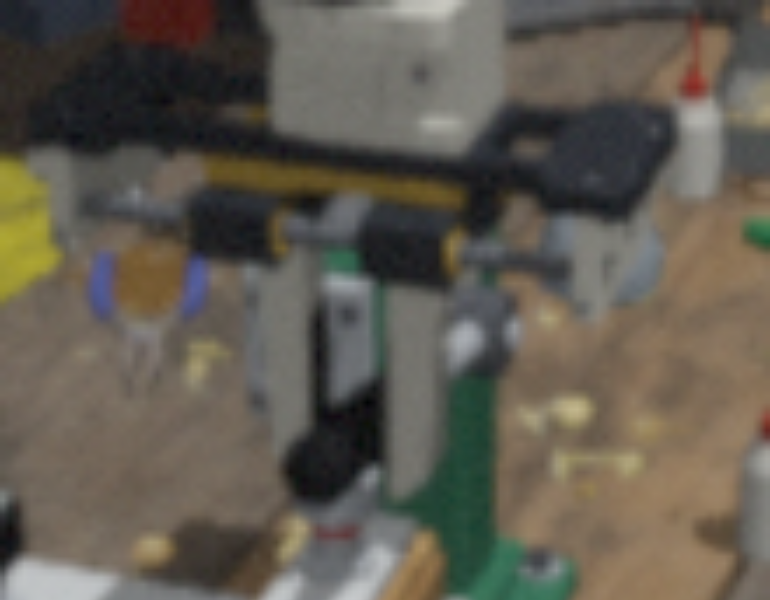

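The red ring is visible at crop (335,532), just below the sleeve, with the foot about to touch the cork. I'll carry on down, slowly.

play_rows:
  increments:
    - [[0.7, 0, 4, 0, 15], [0.6, 0, 4, 0, 15], [0.5, 0, 4, 0, 15], [0.4, 0, 4, 0, 15], [0.3, 0, 4, 0, 15], [0.2, 0, 4, 0, 15], [0.2, 0, 4, 0, 15], [0, 0, 4, 0, 15], [0, 0, 0, 0, 15], [0, 0, 0, 0, 15]]

```text
clock: 15.85
eef_pos: [0.4742, -0.0679, 0.1708]
tool_rot: [-0.03, 1.0, -0.001, 0.001]
wrist_force: [-2.2, -4.2, 10.5]
finger_gap: 0.0239
finger_force: 35.0
```

```bash
python3 -c "
from h import *
st(); p=lev('scene'); cv2.imwrite('pics/s3.png',cv2.resize(p[180:225,215:275],(800,600),interpolation=cv2.INTER_CUBIC)[:,:,::-1])"
```

```text
15.85 pos [ 0.4742 -0.0679  0.1708] xdir deg -176.55 F [-2.2 -4.2 10.5] T [-0.78  0.21  0.02] gap 0.0239 ff 35.0 q [-3.750e-01  1.700e-01  1.772e+00 -1.000e-03  1.197e+00 -2.006e+00]
scene grip [([0.4705, -0.0686, 0.1863], 0.57)] foot [([0.5718, -0.3147, 0.0], 0.56), ([0.5924, -0.0102, 0.0848], 0.49)]
```

View pics/s3.png

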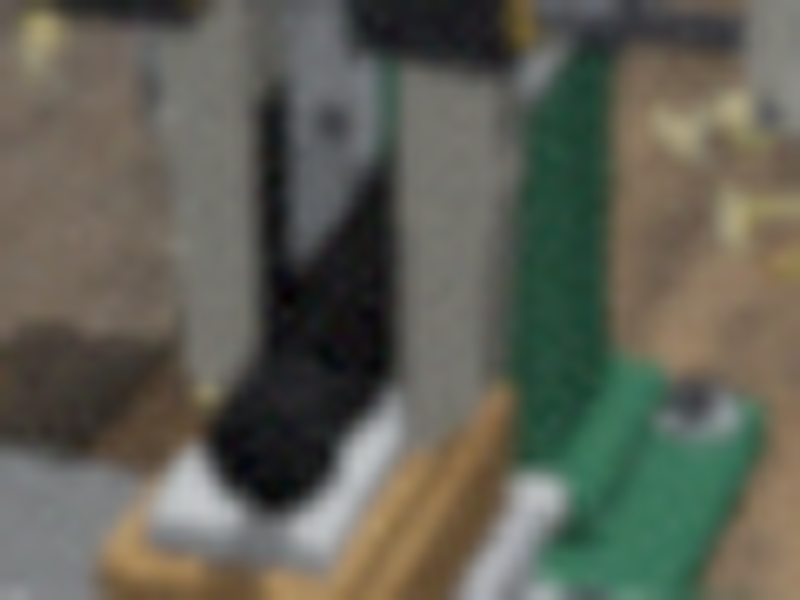

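Run:
```python
from h import *
ims=[]
for c in ("top","wrist","scene"):
    p,d,X=cloud(c)
    P=sel(X,d,(0.591,-0.010),0.012,0.235,0.29); print(c,"ram",len(P), len(P) and np.round([np.median(P[:,2]),P[:,2].std()],4))
    P=sel(X,d,(0.64,-0.007),0.022,0.2,0.25); print("head",len(P), len(P) and np.round(np.median(P[:,2]),4))
    red=(p[...,0]>90)&(p[...,1]<60)&(p[...,2]<70)&(d>0)&(np.hypot(X[...,0]-.591,X[...,1]+.01)<.05)
    print("red",red.sum(), np.round(X[red][:,2],4)[:10])
    if c=="wrist": cv2.imwrite("pics/w3.png",p[:,:,::-1])
```

```text
top ram 34 [0.2556 0.0019]
head 189 0.2308
red 0 []
wrist ram 0 0
head 0 0
red 0 []
scene ram 0 0
head 0 0
red 0 []
```

View pics/w3.png

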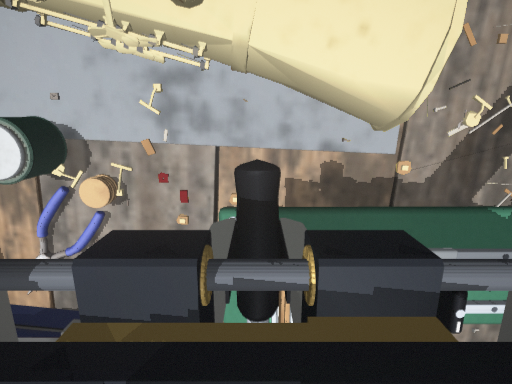

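The wrist view shows the handle at (258,240) firmly between the fingers, and the pads and pliers untouched. The ram top has dropped 20.4 mm, which puts the foot about 6.4 mm in. The lever angle gives about 5.5 mm. Both are inside the 3.8–8.2 mm window, so I'm handing in.

```bash
python3 -c "
from h import *
st(); print(finish_job())"
```

```text
16.15 pos [ 0.4742 -0.0679  0.1709] xdir deg -176.55 F [-2.7 -4.7 10. ] T [-0.82  0.25 -0.02] gap 0.0237 ff 35.0 q [-3.750e-01  1.700e-01  1.772e+00 -1.000e-03  1.197e+00 -2.006e+00]
the job is handed in; nothing more can be done
None
```

I handed the job in at about 16 s with the table against its stop, the knob tight and the lever held so the foot is about 6 mm in (two estimates: 5.5 and 6.4 mm; I couldn't see the red ring itself); no verdict came back.

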